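# Empty the plaster mould

## Task

Empty the mould for the next pour: lift the brass clock bracket out of its cavity and set it down gently in the low wooden tray, flat on its plate with the eye upward, and put the broken-off sprue that lies on the mould's face into the steel scrap bowl, which stays standing upright. Leave the candlestick, jar, spray bottle and brush where they are.

Things in the scene. Friction and masses are not known exactly. Their poses are not given: they have to be found in the camera images.
- mould: Fixed open half mould: white plaster block in a brown wooden frame, 189 x 164 mm, 45 mm high, top flat and level. Origin: centre of its underside; z up, x along its long side. Cavity 88 (x) x 44 (y) mm, 12 mm deep, centred at x 0, y -28 mm. Two plaster pips, 4 mm high, on the face at x +-72, y +60 mm.
- casting: Brass clock bracket, 0.3-0.5 kg, in the cavity with 2 mm play all round: flat plate 84 (x) x 40 (y) x 10 mm, its top 2 mm below the mould face, with an upright eye lug in its middle, 30 mm long (x), 12 mm thick (y), flat-sided, round-topped, top 44 mm above the plate's underside. Two 4 mm high screw bosses, 20 mm across, at x +-29 mm. Origin: centre of the plate's underside; z up the lug.
- sprue: Broken-off sprue, brass scrap of 0.1-0.2 kg, on the mould's face about 70 mm to the +y side of the casting: bar 18 mm wide (y), 18 mm high, with a wider head (28 mm in y) at its +x end. Runs from x -29 to +29 mm; grip the narrow part, x -25 to +14 mm. Origin: in the middle of the bar, 9 mm above its underside; x along the bar.
- tray: Fixed low dark-wood tray, 220 (x) x 180 (y) mm outside, walls 8 mm thick and 22 mm high. Origin: centre of its underside. It stands to one side of the mould, the bowl to the other; which side varies.
- tray_in (a point): Centre of the tray's inner floor (inside 204 x 164 mm), axes as the tray's.
- bowl: Loose round steel scrap bowl, 170 mm across the rim, 65 mm high, 0.4 kg. Origin: centre of its underside, z up.
- candlestick: Bystander: brass candlestick, 145 mm high, foot 90 mm across. Origin: centre of its underside.
- jar: Bystander: amber glass jar, 85 mm high, 68 mm across. Origin: centre of its underside.
- spray: Bystander: white spray bottle, 210 mm high, 72 mm across. Origin: centre of its underside.
- brush: Bystander: brush lying on the bench beyond the mould, roughly along y. Origin: on its underside.
There are look-alikes about, which are no part of the job. What is shaped like the sprue but black or turquoise is not meant.

How it is judged:
By the outcome, as a careful person would: the job done as asked, in the order asked, and still so for the second after the job is handed in, with the robot touching nothing.
It also fails if it takes over 59 s, if anything falls off the work surface, if the arm or the gripper's body presses on something with over 40 N, if the wrist force passes 120 N, or if a joint passes its speed limit or range.

## Robot

A 6-joint arm with a two-finger parallel gripper is mounted at the origin on the work surface. World frame = base frame: x ahead of the robot, y to its left, z up, the work surface at z = 0. Lengths are in mm, angles in degrees, forces in N, time in s.
With the tool pointing down it reaches from about 325 to 925 mm from the base axis. Payload 3.1 kg.
Tool frame: the origin (TCP) lies on the centre line of the jaws, within the pads' length; the fingertips stand arm.nose_length ahead of it and the grasp point (between the pads) lies 8 mm behind it (arm.nose_length is the distance from the TCP to the fingertips, in mm); z points along the fingers, x is the direction in which the jaws open and shut, and the axes are right-handed (so a half turn about z gives the same grasp; the last joint's range is limited). The gripper opens to 85 mm and grips with 20 to 120 N. Pads are 22 mm wide; open, the fingers measure 114 mm over their backs; the gripper's body (76 mm by 85 mm) begins 54 mm behind the grasp point. The pads swing forward as they close: fully open they stand 13 mm farther back than shut.
Start: joints at [-80.512, 12.427, 92.441, -0, 75.132, -6.429], TCP at [171.421, -601.044, 242.3] pointing down, gripper open.
Joint ranges: [-157.48, 157.48], [-44.54, 120.13], [17.64, 146.25], [-64.5, 244.5], [7.68, 150.69], [-147.95, 147.95]. Speed limits (degrees/s): [159.86, 159.86, 180, 180, 180, 180].

## Interface

Orientations are given as [roll, pitch, yaw] about the fixed x, y, z axes, in that order (R = Rz(yaw) Ry(pitch) Rx(roll)).
In Python, from plant import arm gives the robot as it stands. The module is installed in compiled form; this text tells all that it offers.
- The arm moves only by the tool step_arm, never from a script. Its argument "commands" is a list of rows, each an object of numbers: "tx", "ty", "tz": the shift along the tool's x, y, z in m; "ax", "ay", "az": the turn, a rotation vector about the tool's x, y, z in rad. In form: [{"tx": .., "ty": .., "tz": .., "ax": .., "ay": .., "az": ..}, ...]. A call has 1 to 20 rows; each row shifts and turns the commanded pose from where the row before left it, along the tool's axes as they then stand; what a row does not reach is not made up. A row lasts 1/10 s, in which the tool goes at most 50 mm and 8.59 degrees, less where a joint would pass 70% of its speed; a pose out of reach is approached as far as the arm can. A call is refused whole if a number of a shift passes 0.05 or a number of a turn 0.15, either way. A call with a gripper value outside its range is refused whole. "gripper" is the finger opening in m, from 0 to 0.0854, set as the call begins (left out, the last holds). The fingers move at their own pace and stop on an object; "force" is the grip in N (left out, the last holds). Time passes only in rows, so rows that do not move let the fingers close. It gives the time, the measured TCP pose, the force and the opening at its end, in the units of the state.
- arm.observe(): the state, without advancing time (a new reading comes with each control period).
- arm.grab_frame(name): name is "scene" or "top"; returns a dict with "color" (480x640x3 uint8, red, green, blue), "K" (3x3 intrinsics, pixels), "rvec" (rotation vector, rad) and "tvec" (3), from world to camera coordinates, as OpenCV has them. Camera axes: x right, y down, z forward; pixel columns grow to the right and rows downward; lengths in mm; the calibration is good to about 2 mm. A picture is of the moment at which its call begins. There is no depth.
- arm.sign_off(): hands the job in, once; it reports no verdict.
The state is a dict: "t": time; "joint_pos": joint angles; "qd": joint speeds; "effort": joint torques, N m; "position": TCP position; "orientation": TCP orientation; "ft_force": force on the tool from outside, world axes, zero at the start; "moment": the same for the moment, N m; "gripper_width": opening from 0.0 (shut) to 1.0 (fully open).
Only numpy, scipy, OpenCV 4.12 (cv2) and the standard library are available. Lean on these libraries where they do the work, as an engineer would, in place of code of your own. Each camera call takes 0.05 s, during which the arm holds its last target. There are 200 camera calls.

## Working session

There is one attempt and no reset: what is moved stays moved. The work goes in short steps, Python scripts to look and compute and a tool call to move; the robot and the scene stay as the last step left them, time stands still between calls to the robot, and variables do not carry over. Pictures are saved under pics/ and viewed, about 8 in all and at most 12, crops included, and the job is handed in when it is done.

Besides the shell and the picture viewer there is one more tool, called after ">>>" in YAML: its name, and indented under it one key for each argument. step_arm: Moves the arm, as the interface text tells. Its arguments: {"type":"object","properties":{"commands":{"type":"array","items":{"type":"object","properties":{"tx":{"type":"number"},"ty":{"type":"number"},"tz":{"type":"number"},"ax":{"type":"number"},"ay":{"type":"number"},"az":{"type":"number"}}}},"gripper":{"type":"number"},"force":{"type":"number"}},"required":["commands"]}

```bash
mkdir -p pics
cat > h.py <<'E'
import numpy as np, cv2
from plant import arm
def grab(n,f=None):
    d=arm.grab_frame(n)
    if f: cv2.imwrite('pics/'+f,d['color'][:,:,::-1])
    return d
def ray(d,px,z):
    R=cv2.Rodrigues(np.array(d['rvec'],float))[0];t=np.array(d['tvec'],float).ravel()
    c=-R.T@t; v=R.T@np.linalg.inv(d['K'])@np.array([px[0],px[1],1.])
    return c+v*(z-c[2])/v[2]
def proj(d,P):
    return cv2.projectPoints(np.array(P,float).reshape(-1,1,3),np.array(d['rvec'],float),np.array(d['tvec'],float),np.array(d['K'],float),None)[0].reshape(-1,2)
E
python3 - <<'E'
from h import *
a=grab('top','top0.png');b=grab('scene','scene0.png')
for d in(a,b):
    R=cv2.Rodrigues(np.array(d['rvec'],float))[0];print(-R.T@np.array(d['tvec']).ravel(),np.array(d['K'])[0,0])
print(arm.observe(),arm.nose_length)
E
```

```text
[ 479.94525174  108.43820285 1471.44319022] 479.4924696171735
[1220.42720105  625.68177842  960.06005554] 554.4448914844653
{'t': 0.1, 'joint_pos': array([-8.05128949e+01,  1.24731156e+01,  9.25218257e+01, -4.54231223e-05,
        7.51335684e+01, -6.42727676e+00]), 'qd': array([-0.07031084, -0.08552084, -0.19227872,  0.08138142, -0.09183285,
        0.01887079]), 'effort': array([-1.70959120e-03, -3.98076081e+01, -3.04969740e+01, -1.88488812e-04,
        4.20042838e-03,  8.00845555e-06]), 'position': array([ 171.28842295, -600.30645058,  241.06831528]), 'orientation': array([-1.79985658e+02,  1.27706877e-01, -7.40855905e+01]), 'ft_force': array([0.44549833, 0.03364888, 0.64674869]), 'moment': array([0.0084131 , 0.01376768, 0.0443002 ]), 'gripper_width': 1.0039509597617835} 11.0
```

View pics/top0.png

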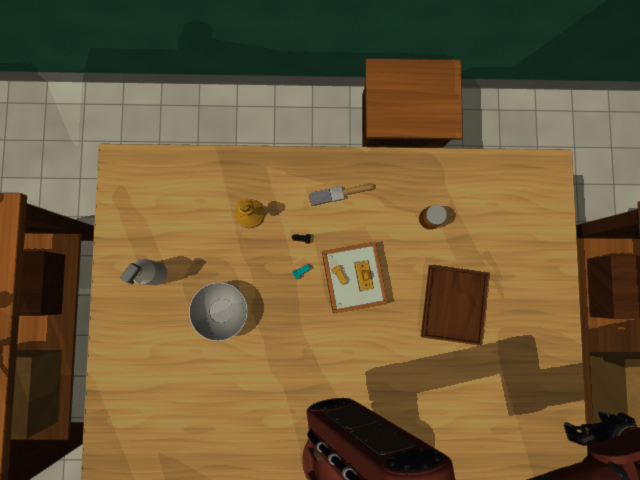

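View pics/scene0.png

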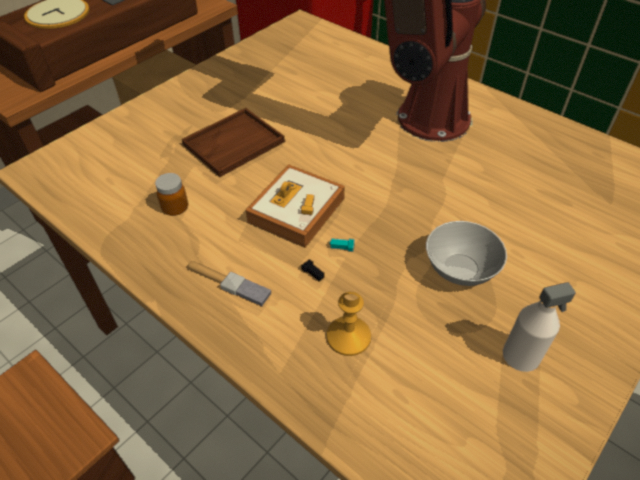

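The top view shows the mould at (355,277) with the casting at about (364,275). The brass sprue is at (340,273), the tray at (456,304) and the bowl at (219,311). Sprue-shaped candidates are brass (340,273) on the mould, turquoise (302,271) and black (302,238) on the bench. The brass one fits, because it lies on the mould's face and isn't an excluded colour. I'll measure and confirm it with a crop.

Run:
```python
from h import *
d=grab('top');im=d['color'];hsv=cv2.cvtColor(im,cv2.COLOR_RGB2HSV)
cv2.imwrite('pics/crop1.png',cv2.resize(im[225:350,285:500],None,fx=3.7,fy=3.7,interpolation=cv2.INTER_CUBIC)[:,:,::-1])
def comp(m,box):
    x0,y0,x1,y1=box;mm=np.zeros_like(m);mm[y0:y1,x0:x1]=m[y0:y1,x0:x1]
    cs,_=cv2.findContours(mm,cv2.RETR_EXTERNAL,cv2.CHAIN_APPROX_NONE);return sorted(cs,key=cv2.contourArea)[::-1]
def rect(c,z):
    p=np.array([ray(d,q,z)[:2] for q in c[:,0]],np.float32);r=cv2.minAreaRect(p);return np.round(r[0],1),np.round(r[1],1),round(r[2],2)
wh=cv2.inRange(hsv,(0,0,130),(180,70,255))
print('plaster',rect(comp(wh,(318,238,392,316))[0],45))
br=cv2.inRange(hsv,(10,130,120),(30,255,255))
for c in comp(br,(330,253,377,300))[:3]: print('brass',cv2.boundingRect(c),[rect(c,z) for z in(45,57,63)])
dk=cv2.inRange(hsv,(0,0,0),(180,255,110))
print('tray',rect(comp(dk,(410,255,500,355))[0],22))
bw=cv2.inRange(hsv,(0,0,60),(180,70,255))
c=comp(bw,(180,270,260,350))[0];(cx,cy),r=cv2.minEnclosingCircle(c);p=ray(d,(cx,cy),65);print('bowl',cx,cy,r,p,r*np.linalg.norm(ray(d,(cx+1,cy),65)-p))
print(arm.observe()['t'])
```

```text
plaster (array([534.1, -45.4]), array([163.7, 138.8]), 10.53)
brass (355, 261, 18, 30) [(array([539.2, -72.4]), array([82.3, 39.1]), 10.45), (array([538.7, -70.9]), array([81.7, 38.7]), 10.45), (array([538.4, -70.1]), array([81.3, 38.6]), 10.45)]
brass (332, 266, 15, 18) [(array([541. ,  -3.5]), array([56.5, 26.2]), 38.88), (array([540.5,  -2.5]), array([56. , 25.9]), 38.88), (array([540.3,  -2.1]), array([55.8, 25.8]), 38.88)]
brass (330, 276, 5, 24) [(array([501.5,  25.9]), array([69. ,  9.6]), 10.43), (array([501.3,  26.6]), array([68.4,  9.5]), 10.43), (array([501.3,  27. ]), array([68.1,  9.4]), 10.43)]
tray (array([ 439.8, -364.3]), array([266.1, 235.1]), 0.16)
bowl 217.81324768066406 311.1867370605469 29.468433380126953 [431.72448092 353.70587526  65.        ] 85.03689891101783
0.15
```

View pics/crop1.png

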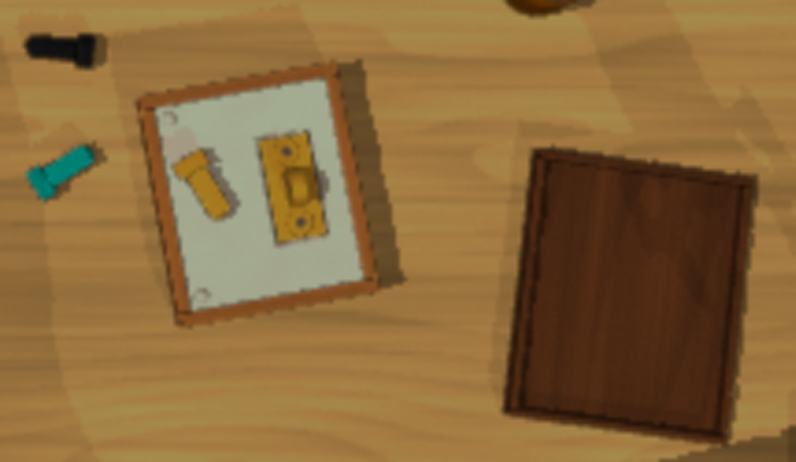

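The crop confirms it: the brass sprue is on the mould face at crop (205,185), head at +x and skewed about 30°. The turquoise and black ones lie on the bench. Next I'll measure the tray corners and the sprue axis.

```bash
cat >> h.py <<'E'
def go(x,y,z,yaw):
    """tool-frame move: first turn az (rad), then shift (m) in the turned frame"""
    o=arm.observe();p=o['position'];q=o['orientation']
    dy=(yaw-q[2]+180)%360-180; c,s=np.cos(np.radians(yaw)),np.sin(np.radians(yaw))
    d=np.array([x,y,z])-p
    print('t',round(o['t'],2),'pos',p.round(1),'rpy',q.round(2),'F',np.round(o['ft_force'],1),'w',round(o['gripper_width'],3))
    print('az %.4f'%-np.radians(dy),'tx %.4f ty %.4f tz %.4f'%tuple(np.array([c*d[0]+s*d[1],s*d[0]-c*d[1],-d[2]])/1000),'len',np.linalg.norm(d).round(1))
E
python3 - <<'E'
from h import *
d=grab('top');im=d['color'];hsv=cv2.cvtColor(im,cv2.COLOR_RGB2HSV)
P=[ray(d,(285+x/3.7,225+y/3.7),22) for x,y in((535,150),(755,178),(728,441),(507,412))]
P=np.array(P);print('tray',P.mean(0),np.linalg.norm(np.diff(P,axis=0),axis=1),[np.degrees(np.arctan2(*(v[1::-1]))) for v in(P[0]-P[3],P[1]-P[2])])
br=cv2.inRange(hsv,(10,130,120),(30,255,255));m=np.zeros_like(br);m[262:286,331:349]=br[262:286,331:349]
n,l,s,c=cv2.connectedComponentsWithStats(m);i=1+s[1:,4].argmax();ys,xs=np.where(l==i)
Q=np.array([ray(d,(a,b),60)[:2] for a,b in zip(xs,ys)]);mu=Q.mean(0);w,v=np.linalg.eigh(np.cov(Q.T))
a=v[:,1]*np.sign(v[0,1]);t=(Q-mu)@a;print('sprue',mu,np.degrees(np.arctan2(a[1],a[0])),np.sqrt(w),'mid',mu+a*(t.min()+t.max())/2,t.min(),t.max())
go(539,-72,160,-79.5)
E
```

```text
tray [ 453.51935709 -353.77267287   22.        ] [182.8353119  215.0995384  180.91159826] [np.float64(-7.240727590811699), np.float64(-7.752183803303636)]
sprue [541.0034444    0.76706377] 32.3011515916751 [ 6.04037783 16.19090652] mid [538.62545173  -0.73630768] -30.49914718912478 24.87243416279826
t 0.2 pos [ 171.3 -600.6  241.5] rpy [-1.7999e+02  9.0000e-02 -7.4090e+01] F [-0.6  0.4  0.6] w 0.999
az 0.0945 tx -0.4527 ty -0.4578 tz 0.0815 len 649.0
```

>>> step_arm:
  commands:
    - {"az": 0.0945}
    - {"tx": -0.0283, "ty": -0.0286, "tz": 0.005}
    - {"tx": -0.0283, "ty": -0.0286, "tz": 0.005}
    - {"tx": -0.0283, "ty": -0.0286, "tz": 0.005}
    - {"tx": -0.0283, "ty": -0.0286, "tz": 0.005}
    - {"tx": -0.0283, "ty": -0.0286, "tz": 0.005}
    - {"tx": -0.0283, "ty": -0.0286, "tz": 0.005}
    - {"tx": -0.0283, "ty": -0.0286, "tz": 0.005}
    - {"tx": -0.0283, "ty": -0.0286, "tz": 0.005}
    - {"tx": -0.0283, "ty": -0.0286, "tz": 0.005}
    - {"tx": -0.0283, "ty": -0.0286, "tz": 0.005}
    - {"tx": -0.0283, "ty": -0.0286, "tz": 0.005}
    - {"tx": -0.0283, "ty": -0.0286, "tz": 0.005}
    - {"tx": -0.0283, "ty": -0.0286, "tz": 0.005}
    - {"tx": -0.0283, "ty": -0.0286, "tz": 0.005}
    - {"tx": -0.0283, "ty": -0.0286, "tz": 0.005}
    - {"tx": -0.0283, "ty": -0.0286, "tz": 0.006}
    - {}
  gripper: 0.04
  force: 60

```text
$.commands[0]: bad value
```

Run:
```python
from h import *
d=grab('scene','s1.png');im=d['color'];
x,y=proj(d,[[539,-72,60]])[0];x,y=int(x),int(y);print(x,y)
cv2.imwrite('pics/crop2.png',cv2.resize(im[y-80:y+50,x-80:x+90],None,fx=4.4,fy=4.4,interpolation=cv2.INTER_CUBIC)[:,:,::-1])
for P in ([539,-72,77],[540.6,-80.9,70],[537.2,-63.4,70]): print(proj(d,[P])[0]-[x-80,y-80])
go(539,-72,100,-79.5)
```

```text
286 187
[80.51459644 75.22273073]
[77.45823138 76.11848692]
[83.84524024 78.63637164]
t 0.25 pos [ 171.4 -600.7  241.6] rpy [-1.7999e+02  7.0000e-02 -7.4080e+01] F [-0.4  0.3  0.9] w 1.001
az 0.0946 tx -0.4528 ty -0.4578 tz 0.1416 len 659.3
```

View pics/crop2.png

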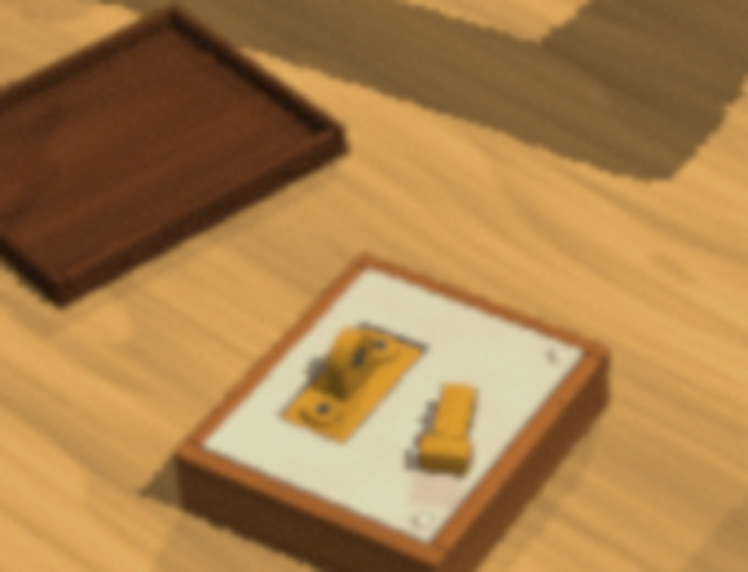

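The move was refused, since every row needs all six keys. The crop helps anyway: the lug top appears at about (360,332), against my projected (354,331), so the estimate holds.

>>> step_arm:
  commands:
    - {"tx": 0, "ty": 0, "tz": 0, "ax": 0, "ay": 0, "az": 0.0945}
    - {"tx": -0.0283, "ty": -0.0286, "tz": 0.005, "ax": 0, "ay": 0, "az": 0}
    - {"tx": -0.0283, "ty": -0.0286, "tz": 0.005, "ax": 0, "ay": 0, "az": 0}
    - {"tx": -0.0283, "ty": -0.0286, "tz": 0.005, "ax": 0, "ay": 0, "az": 0}
    - {"tx": -0.0283, "ty": -0.0286, "tz": 0.005, "ax": 0, "ay": 0, "az": 0}
    - {"tx": -0.0283, "ty": -0.0286, "tz": 0.005, "ax": 0, "ay": 0, "az": 0}
    - {"tx": -0.0283, "ty": -0.0286, "tz": 0.005, "ax": 0, "ay": 0, "az": 0}
    - {"tx": -0.0283, "ty": -0.0286, "tz": 0.005, "ax": 0, "ay": 0, "az": 0}
    - {"tx": -0.0283, "ty": -0.0286, "tz": 0.005, "ax": 0, "ay": 0, "az": 0}
    - {"tx": -0.0283, "ty": -0.0286, "tz": 0.005, "ax": 0, "ay": 0, "az": 0}
    - {"tx": -0.0283, "ty": -0.0286, "tz": 0.005, "ax": 0, "ay": 0, "az": 0}
    - {"tx": -0.0283, "ty": -0.0286, "tz": 0.005, "ax": 0, "ay": 0, "az": 0}
    - {"tx": -0.0283, "ty": -0.0286, "tz": 0.005, "ax": 0, "ay": 0, "az": 0}
    - {"tx": -0.0283, "ty": -0.0286, "tz": 0.005, "ax": 0, "ay": 0, "az": 0}
    - {"tx": -0.0283, "ty": -0.0286, "tz": 0.005, "ax": 0, "ay": 0, "az": 0}
    - {"tx": -0.0283, "ty": -0.0286, "tz": 0.005, "ax": 0, "ay": 0, "az": 0}
    - {"tx": -0.0283, "ty": -0.0286, "tz": 0.005, "ax": 0, "ay": 0, "az": 0}
    - {"tx": 0, "ty": 0, "tz": 0, "ax": 0, "ay": 0, "az": 0}
    - {"tx": 0, "ty": 0, "tz": 0, "ax": 0, "ay": 0, "az": 0}
  gripper: 0.04
  force: 60

```text
t: 2.15
position: [538.7, -71.7, 161.9]
orientation: [179.9, -0.0, -79.4]
ft_force: [0.0, -0.4, 0.1]
gripper_width: 0.468
```

Run:
```python
from h import *
go(539,-72.4,60,-79.5)
```

```text
t 2.15 pos [538.7 -71.7 161.9] rpy [179.94  -0.   -79.36] F [ 0.  -0.4  0.1] w 0.468
az 0.0024 tx 0.0007 ty -0.0001 tz 0.1019 len 101.9
```

>>> step_arm:
  commands:
    - {"tx": 0.0007, "ty": 0, "tz": 0.025, "ax": 0, "ay": 0, "az": 0}
    - {"tx": 0, "ty": 0, "tz": 0.025, "ax": 0, "ay": 0, "az": 0}
    - {"tx": 0, "ty": 0, "tz": 0.02, "ax": 0, "ay": 0, "az": 0}
    - {"tx": 0, "ty": 0, "tz": 0.015, "ax": 0, "ay": 0, "az": 0}
    - {"tx": 0, "ty": 0, "tz": 0.01, "ax": 0, "ay": 0, "az": 0}
    - {"tx": 0, "ty": 0, "tz": 0.007, "ax": 0, "ay": 0, "az": 0}
    - {"tx": 0, "ty": 0, "tz": 0, "ax": 0, "ay": 0, "az": 0}

```text
t: 2.85
position: [538.4, -73.4, 59.7]
orientation: [179.9, 0.0, -79.5]
ft_force: [-0.9, 0.3, 0.9]
gripper_width: 0.469
```

Run:
```python
from h import *
d=grab('scene');im=d['color'];o=arm.observe()
x,y=map(int,proj(d,[[539,-72,60]])[0])
cv2.imwrite('pics/crop3.png',cv2.resize(im[y-45:y+45,x-55:x+65],None,fx=6.4,fy=6.4,interpolation=cv2.INTER_CUBIC)[:,:,::-1])
go(539,-72.4,60,-79.5)
```

```text
t 2.9 pos [539.1 -73.4  60.5] rpy [-179.99   -0.    -79.52] F [-0.8  0.9  0.4] w 0.471
az -0.0003 tx -0.0010 ty -0.0001 tz 0.0005 len 1.1
```

View pics/crop3.png

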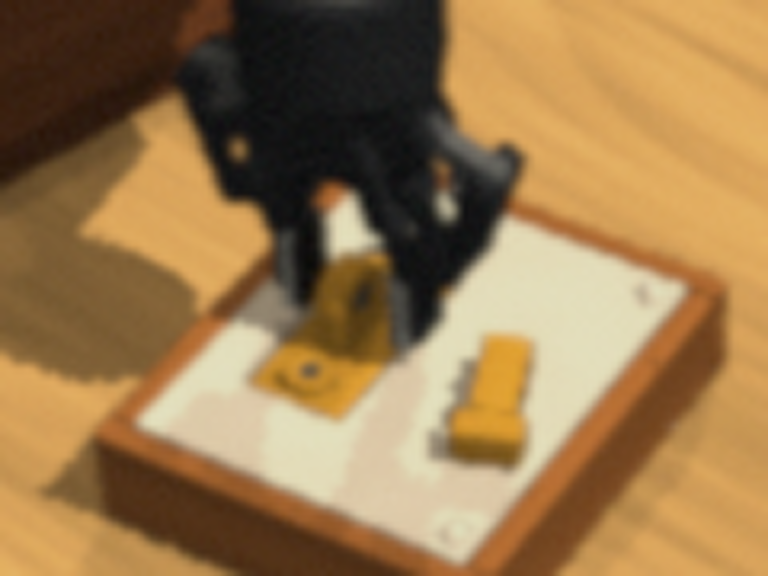

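The fingers at about (290,265) and (405,310) straddle the lug at (350,300). I'll close, then lift a little.

>>> step_arm:
  commands:
    - {"tx": 0.0007, "ty": 0, "tz": 0, "ax": 0, "ay": 0, "az": 0}
    - {"tx": 0, "ty": 0, "tz": 0, "ax": 0, "ay": 0, "az": 0}
    - {"tx": 0, "ty": 0, "tz": 0, "ax": 0, "ay": 0, "az": 0}
    - {"tx": 0, "ty": 0, "tz": 0, "ax": 0, "ay": 0, "az": 0}
    - {"tx": 0, "ty": 0, "tz": 0, "ax": 0, "ay": 0, "az": 0}
    - {"tx": 0, "ty": 0, "tz": 0, "ax": 0, "ay": 0, "az": 0}
    - {"tx": 0, "ty": 0, "tz": 0, "ax": 0, "ay": 0, "az": 0}
  gripper: 0.0
  force: 80

```text
t: 3.6
position: [540.3, -74.3, 61.6]
orientation: [-179.9, -0.1, -79.5]
ft_force: [-1.0, -1.5, 4.9]
gripper_width: 0.122
```

>>> step_arm:
  commands:
    - {"tx": 0, "ty": 0, "tz": -0.003, "ax": 0, "ay": 0, "az": 0}
    - {"tx": 0, "ty": 0, "tz": -0.004, "ax": 0, "ay": 0, "az": 0}
    - {"tx": 0, "ty": 0, "tz": -0.006, "ax": 0, "ay": 0, "az": 0}
    - {"tx": 0, "ty": 0, "tz": -0.012, "ax": 0, "ay": 0, "az": 0}
    - {"tx": 0, "ty": 0, "tz": -0.02, "ax": 0, "ay": 0, "az": 0}
    - {"tx": 0, "ty": 0, "tz": -0.025, "ax": 0, "ay": 0, "az": 0}
    - {"tx": 0, "ty": 0, "tz": 0, "ax": 0, "ay": 0, "az": 0}
    - {"tx": 0, "ty": 0, "tz": 0, "ax": 0, "ay": 0, "az": 0}

```text
t: 4.4
position: [539.4, -73.5, 131.0]
orientation: [-179.9, -0.0, -79.5]
ft_force: [-0.1, -0.2, -3.2]
gripper_width: 0.126
```

Run:
```python
from h import *
d=grab('scene');im=d['color'];o=arm.observe()
x,y=map(int,proj(d,[[539,-72,100]])[0])
cv2.imwrite('pics/crop4.png',cv2.resize(im[y-45:y+55,x-55:x+65],None,fx=6,fy=6,interpolation=cv2.INTER_CUBIC)[:,:,::-1])
go(453.5,-354,130,-97.5)
```

```text
t 4.45 pos [538.3 -73.3 129.7] rpy [ 1.7993e+02  6.0000e-02 -7.9500e+01] F [-0.6  0.3 -4.1] w 0.12
az 0.3142 tx 0.2894 ty 0.0475 tz -0.0003 len 293.2
```

View pics/crop4.png

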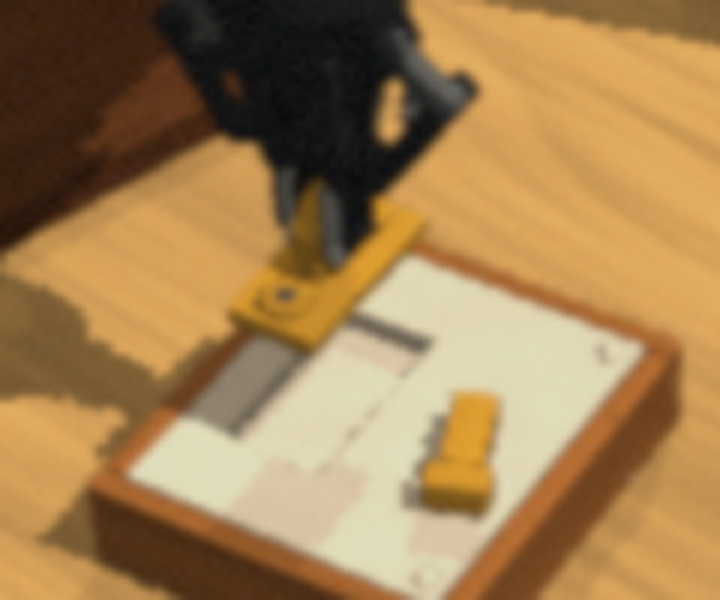

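The casting is held level and clear of the cavity at crop (330,270). Next, over to the tray.

>>> step_arm:
  commands:
    - {"tx": 0, "ty": 0, "tz": 0, "ax": 0, "ay": 0, "az": 0.105}
    - {"tx": 0, "ty": 0, "tz": 0, "ax": 0, "ay": 0, "az": 0.105}
    - {"tx": 0, "ty": 0, "tz": 0, "ax": 0, "ay": 0, "az": 0.104}
    - {"tx": 0.0145, "ty": 0.0024, "tz": 0, "ax": 0, "ay": 0, "az": 0}
    - {"tx": 0.03, "ty": 0.005, "tz": 0, "ax": 0, "ay": 0, "az": 0}
    - {"tx": 0.036, "ty": 0.006, "tz": 0, "ax": 0, "ay": 0, "az": 0}
    - {"tx": 0.036, "ty": 0.006, "tz": 0, "ax": 0, "ay": 0, "az": 0}
    - {"tx": 0.036, "ty": 0.006, "tz": 0, "ax": 0, "ay": 0, "az": 0}
    - {"tx": 0.036, "ty": 0.006, "tz": 0, "ax": 0, "ay": 0, "az": 0}
    - {"tx": 0.036, "ty": 0.006, "tz": 0, "ax": 0, "ay": 0, "az": 0}
    - {"tx": 0.033, "ty": 0.005, "tz": 0, "ax": 0, "ay": 0, "az": 0}
    - {"tx": 0.021, "ty": 0.003, "tz": 0, "ax": 0, "ay": 0, "az": 0}
    - {"tx": 0.011, "ty": 0.002, "tz": 0, "ax": 0, "ay": 0, "az": 0}
    - {"tx": 0, "ty": 0, "tz": 0.02, "ax": 0, "ay": 0, "az": 0}
    - {"tx": 0, "ty": 0, "tz": 0.03, "ax": 0, "ay": 0, "az": 0}
    - {"tx": 0, "ty": 0, "tz": 0.02, "ax": 0, "ay": 0, "az": 0}
    - {"tx": 0, "ty": 0, "tz": 0.012, "ax": 0, "ay": 0, "az": 0}
    - {"tx": 0, "ty": 0, "tz": 0, "ax": 0, "ay": 0, "az": 0}
    - {"tx": 0, "ty": 0, "tz": 0, "ax": 0, "ay": 0, "az": 0}

```text
t: 6.35
position: [454.6, -354.6, 48.5]
orientation: [-180.0, 0.0, -97.4]
ft_force: [0.1, -0.7, -2.3]
gripper_width: 0.128
```

Run:
```python
from h import *
d=grab('scene');im=d['color'];o=arm.observe()
x,y=map(int,proj(d,[[453,-354,40]])[0]);print(x,y)
cv2.imwrite('pics/crop5.png',cv2.resize(im[y-55:y+55,x-65:x+65],None,fx=5.5,fy=5.5,interpolation=cv2.INTER_CUBIC)[:,:,::-1])
go(453.5,-354,34,-97.5)
```

```text
232 130
t 6.4 pos [ 455.1 -355.3   49.4] rpy [-1.7991e+02 -7.0000e-02 -9.7460e+01] F [ 0.7 -0.3 -3.9] w 0.126
az 0.0008 tx -0.0010 ty 0.0018 tz 0.0154 len 15.5
```

View pics/crop5.png

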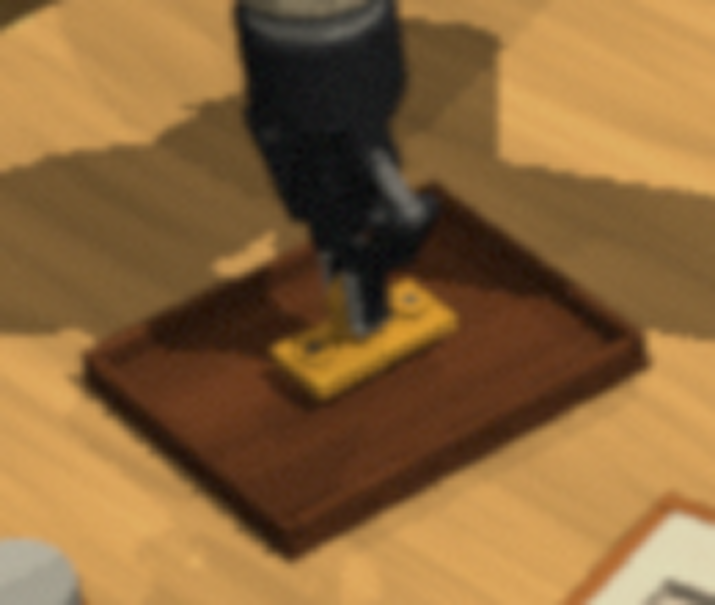

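The casting hangs level over the middle of the tray (360,340). I'll lower it gently.

>>> step_arm:
  commands:
    - {"tx": 0, "ty": 0, "tz": 0.004, "ax": 0, "ay": 0, "az": 0}
    - {"tx": 0, "ty": 0, "tz": 0.003, "ax": 0, "ay": 0, "az": 0}
    - {"tx": 0, "ty": 0, "tz": 0.002, "ax": 0, "ay": 0, "az": 0}
    - {"tx": 0, "ty": 0, "tz": 0.001, "ax": 0, "ay": 0, "az": 0}
    - {"tx": 0, "ty": 0, "tz": 0.001, "ax": 0, "ay": 0, "az": 0}
    - {"tx": 0, "ty": 0, "tz": 0, "ax": 0, "ay": 0, "az": 0}

```text
t: 7.0
position: [454.2, -354.5, 37.1]
orientation: [180.0, 0.0, -97.5]
ft_force: [-0.4, 0.3, -3.5]
gripper_width: 0.122
```

>>> step_arm:
  commands:
    - {"tx": 0, "ty": 0, "tz": 0.001, "ax": 0, "ay": 0, "az": 0}
    - {"tx": 0, "ty": 0, "tz": 0.001, "ax": 0, "ay": 0, "az": 0}
    - {"tx": 0, "ty": 0, "tz": 0, "ax": 0, "ay": 0, "az": 0}

```text
t: 7.3
position: [454.4, -354.8, 36.6]
orientation: [180.0, 0.0, -97.5]
ft_force: [-3.3, 2.5, 3.9]
gripper_width: 0.122
```

That's contact: the force changed from −3.5 to +3.9 N. Release and rise.

>>> step_arm:
  commands:
    - {"tx": 0, "ty": 0, "tz": 0, "ax": 0, "ay": 0, "az": 0}
    - {"tx": 0, "ty": 0, "tz": 0, "ax": 0, "ay": 0, "az": 0}
    - {"tx": 0, "ty": 0, "tz": 0, "ax": 0, "ay": 0, "az": 0}
    - {"tx": 0, "ty": 0, "tz": 0, "ax": 0, "ay": 0, "az": 0}
    - {"tx": 0, "ty": 0, "tz": 0, "ax": 0, "ay": 0, "az": 0}
    - {"tx": 0, "ty": 0, "tz": -0.01, "ax": 0, "ay": 0, "az": 0}
    - {"tx": 0, "ty": 0, "tz": -0.02, "ax": 0, "ay": 0, "az": 0}
    - {"tx": 0, "ty": 0, "tz": -0.04, "ax": 0, "ay": 0, "az": 0}
    - {"tx": 0, "ty": 0, "tz": -0.04, "ax": 0, "ay": 0, "az": 0}
    - {"tx": 0, "ty": 0, "tz": 0, "ax": 0, "ay": 0, "az": 0}
  gripper: 0.035

```text
t: 8.3
position: [458.3, -358.5, 153.5]
orientation: [-179.3, -0.5, -97.5]
ft_force: [0.3, 0.2, 1.1]
gripper_width: 0.41
```

Run:
```python
from h import *
d=grab('top');im=d['color'];hsv=cv2.cvtColor(im,cv2.COLOR_RGB2HSV)
br=cv2.inRange(hsv,(10,130,120),(30,255,255));m=np.zeros_like(br);m[260:288,329:349]=br[260:288,329:349]
n,l,s,c=cv2.connectedComponentsWithStats(m);i=1+s[1:,4].argmax();ys,xs=np.where(l==i)
Q=np.array([ray(d,(a,b),60)[:2] for a,b in zip(xs,ys)]);mu=Q.mean(0);w,v=np.linalg.eigh(np.cov(Q.T))
a=v[:,1]*np.sign(v[0,1]);t=(Q-mu)@a;yaw=np.degrees(np.arctan2(a[1],a[0]))
mid=mu+a*(t.min()+t.max())/2;g=mid-5*a;print('sprue',mid,yaw,'grip',g)
go(g[0],g[1],130,yaw-90)
s=grab('scene');print([proj(s,[[*p[:2],63]])[0].round(1) for p in(mid,mid+29*a,mid-29*a)])
cv2.imwrite('pics/c6.png',cv2.resize(s['color'][80:240,150:350],None,fx=3.7,fy=3.7,interpolation=cv2.INTER_CUBIC)[:,:,::-1])
```

```text
sprue [538.70926476  -0.87186762] 32.6035281267567 grip [534.49716867  -3.56598092]
t 8.35 pos [ 456.9 -357.1  150.5] rpy [-179.56   -0.34  -97.49] F [ 0.3 -0.4  0.1] w 0.41
az -0.6997 tx -0.2560 ty -0.2559 tz 0.0205 len 362.5
[array([309.3, 200.1]), array([307.3, 208.9]), array([311.2, 191.6])]
```

View pics/c6.png

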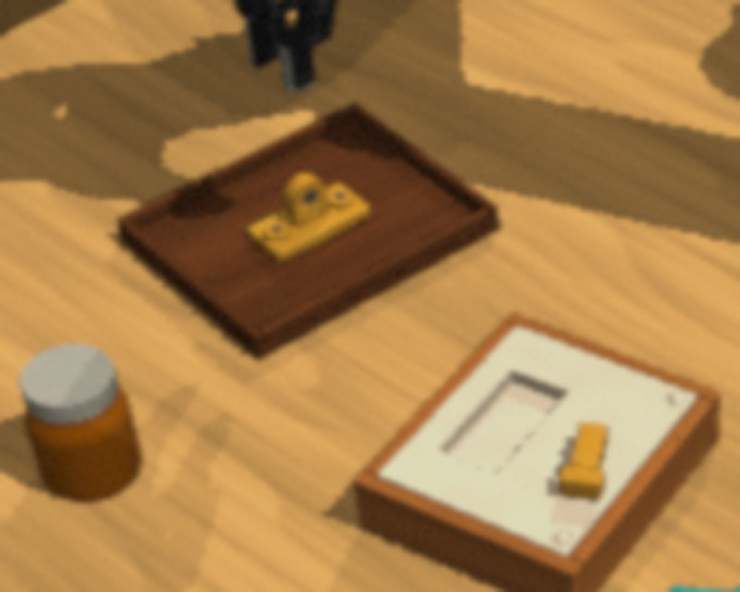

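The casting sits flat in the tray, eye up, at (305,215), and the sprue is unmoved at (585,460). Next, go above the sprue.

>>> step_arm:
  commands:
    - {"tx": 0, "ty": 0, "tz": 0, "ax": 0, "ay": 0, "az": -0.1166}
    - {"tx": 0, "ty": 0, "tz": 0, "ax": 0, "ay": 0, "az": -0.1166}
    - {"tx": 0, "ty": 0, "tz": 0, "ax": 0, "ay": 0, "az": -0.1166}
    - {"tx": 0, "ty": 0, "tz": 0, "ax": 0, "ay": 0, "az": -0.1166}
    - {"tx": 0, "ty": 0, "tz": 0, "ax": 0, "ay": 0, "az": -0.1166}
    - {"tx": 0, "ty": 0, "tz": 0, "ax": 0, "ay": 0, "az": -0.1166}
    - {"tx": -0.0256, "ty": -0.0256, "tz": 0, "ax": 0, "ay": 0, "az": 0}
    - {"tx": -0.0256, "ty": -0.0256, "tz": 0, "ax": 0, "ay": 0, "az": 0}
    - {"tx": -0.0256, "ty": -0.0256, "tz": 0, "ax": 0, "ay": 0, "az": 0}
    - {"tx": -0.0256, "ty": -0.0256, "tz": 0, "ax": 0, "ay": 0, "az": 0}
    - {"tx": -0.0256, "ty": -0.0256, "tz": 0, "ax": 0, "ay": 0, "az": 0}
    - {"tx": -0.0256, "ty": -0.0256, "tz": 0, "ax": 0, "ay": 0, "az": 0}
    - {"tx": -0.0256, "ty": -0.0256, "tz": 0, "ax": 0, "ay": 0, "az": 0}
    - {"tx": -0.0256, "ty": -0.0256, "tz": 0, "ax": 0, "ay": 0, "az": 0}
    - {"tx": -0.0256, "ty": -0.0256, "tz": 0, "ax": 0, "ay": 0, "az": 0}
    - {"tx": -0.0256, "ty": -0.0256, "tz": 0, "ax": 0, "ay": 0, "az": 0}
    - {"tx": 0, "ty": 0, "tz": 0.02, "ax": 0, "ay": 0, "az": 0}
    - {"tx": 0, "ty": 0, "tz": 0.03, "ax": 0, "ay": 0, "az": 0}
    - {"tx": 0, "ty": 0, "tz": 0, "ax": 0, "ay": 0, "az": 0}
    - {"tx": 0, "ty": 0, "tz": 0, "ax": 0, "ay": 0, "az": 0}
  gripper: 0.045

```text
t: 10.4
position: [530.3, -0.9, 93.7]
orientation: [179.8, 0.2, -57.4]
ft_force: [-0.6, 0.9, 0.1]
gripper_width: 0.524
```

Run:
```python
from h import *
go(535,-3.5,58.5,-57.4)
```

```text
t 10.4 pos [530.3  -0.9  93.7] rpy [ 1.798e+02  1.700e-01 -5.741e+01] F [-0.6  0.9  0.1] w 0.524
az -0.0002 tx 0.0048 ty -0.0026 tz 0.0352 len 35.6
```

>>> step_arm:
  commands:
    - {"tx": 0.0048, "ty": -0.0026, "tz": 0.01, "ax": 0, "ay": 0, "az": 0}
    - {"tx": 0, "ty": 0, "tz": 0.008, "ax": 0, "ay": 0, "az": 0}
    - {"tx": 0, "ty": 0, "tz": 0.006, "ax": 0, "ay": 0, "az": 0}
    - {"tx": 0, "ty": 0, "tz": 0, "ax": 0, "ay": 0, "az": 0}
    - {"tx": 0, "ty": 0, "tz": 0, "ax": 0, "ay": 0, "az": 0}

```text
t: 10.9
position: [536.8, -3.8, 71.2]
orientation: [180.0, 0.0, -57.4]
ft_force: [-1.1, 0.4, 0.0]
gripper_width: 0.521
```

Run:
```python
from h import *
s=grab('scene');x,y=map(int,proj(s,[[539,0,63]])[0])
cv2.imwrite('pics/c7.png',cv2.resize(s['color'][y-45:y+45,x-60:x+60],None,fx=6.4,fy=6.4,interpolation=cv2.INTER_CUBIC)[:,:,::-1])
go(535,-3.5,58.5,-57.4)
```

```text
t 10.95 pos [537.   -3.8  71.5] rpy [-1.7999e+02 -1.0000e-02 -5.7410e+01] F [ 1.  -0.3 -0.4] w 0.528
az -0.0002 tx -0.0013 ty 0.0016 tz 0.0130 len 13.2
```

View pics/c7.png

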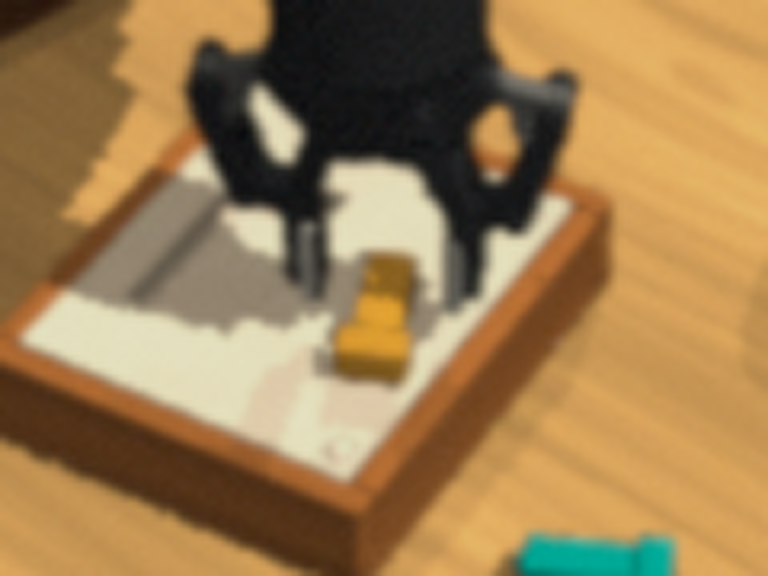

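The open fingers at (310,280) and (460,290) straddle the bar at (390,280). Go down, grip and lift.

>>> step_arm:
  commands:
    - {"tx": -0.001, "ty": 0.002, "tz": 0.006, "ax": 0, "ay": 0, "az": 0}
    - {"tx": 0, "ty": 0, "tz": 0.005, "ax": 0, "ay": 0, "az": 0}
    - {"tx": 0, "ty": 0, "tz": 0.003, "ax": 0, "ay": 0, "az": 0}
    - {"tx": 0, "ty": 0, "tz": 0, "ax": 0, "ay": 0, "az": 0}

```text
t: 11.35
position: [533.9, -3.8, 56.5]
orientation: [179.9, 0.1, -57.4]
ft_force: [0.3, 0.3, 0.0]
gripper_width: 0.53
```

>>> step_arm:
  commands:
    - {"tx": 0, "ty": 0, "tz": 0, "ax": 0, "ay": 0, "az": 0}
    - {"tx": 0, "ty": 0, "tz": 0, "ax": 0, "ay": 0, "az": 0}
    - {"tx": 0, "ty": 0, "tz": 0, "ax": 0, "ay": 0, "az": 0}
    - {"tx": 0, "ty": 0, "tz": 0, "ax": 0, "ay": 0, "az": 0}
    - {"tx": 0, "ty": 0, "tz": 0, "ax": 0, "ay": 0, "az": 0}
    - {"tx": 0, "ty": 0, "tz": 0, "ax": 0, "ay": 0, "az": 0}
    - {"tx": 0, "ty": 0, "tz": 0, "ax": 0, "ay": 0, "az": 0}
    - {"tx": 0, "ty": 0, "tz": -0.005, "ax": 0, "ay": 0, "az": 0}
    - {"tx": 0, "ty": 0, "tz": -0.015, "ax": 0, "ay": 0, "az": 0}
    - {"tx": 0, "ty": 0, "tz": -0.03, "ax": 0, "ay": 0, "az": 0}
    - {"tx": 0, "ty": 0, "tz": -0.04, "ax": 0, "ay": 0, "az": 0}
    - {"tx": 0, "ty": 0, "tz": -0.02, "ax": 0, "ay": 0, "az": 0}
    - {"tx": 0, "ty": 0, "tz": 0, "ax": 0, "ay": 0, "az": 0}
    - {"tx": 0, "ty": 0, "tz": 0, "ax": 0, "ay": 0, "az": 0}
  gripper: 0.0
  force: 80

```text
t: 12.75
position: [534.4, -3.8, 167.4]
orientation: [-180.0, -0.0, -57.4]
ft_force: [-0.4, 0.0, -2.8]
gripper_width: 0.188
```

Run:
```python
from h import *
go(431.7,353.7,168,-57.4)
s=grab('scene');x,y=map(int,proj(s,[[535,-3.5,160]])[0])
cv2.imwrite('pics/c8.png',cv2.resize(s['color'][y-40:y+80,x-60:x+220],None,fx=2.8,fy=2.8,interpolation=cv2.INTER_CUBIC)[:,:,::-1])
im=s['color']
# second-view check of bowl: rim blob bounding points
hsv=cv2.cvtColor(im,cv2.COLOR_RGB2HSV);m=cv2.inRange(hsv,(0,0,60),(180,70,255));k=np.zeros_like(m);k[210:295,415:515]=m[210:295,415:515]
c=max(cv2.findContours(k,0,1)[0],key=cv2.contourArea);print('bowl bbox',cv2.boundingRect(c))
th=np.linspace(0,2*np.pi,60);print('pred',cv2.boundingRect(proj(s,np.c_[431.7+85*np.cos(th),353.7+85*np.sin(th),0*th+65]).astype(np.float32)))
```

```text
t 12.75 pos [534.4  -3.8 167.4] rpy [-1.7999e+02 -1.0000e-02 -5.7400e+01] F [-0.4  0.  -2.8] w 0.188
az -0.0000 tx -0.3565 ty -0.1061 tz -0.0006 len 372.0
bowl bbox (426, 221, 81, 65)
pred (426, 219, 83, 61)
```

View pics/c8.png

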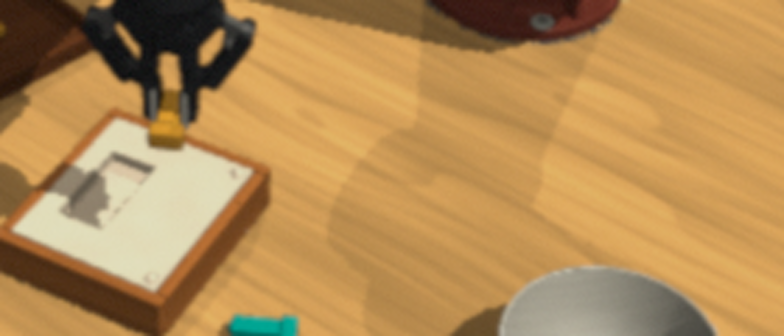

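The sprue is held at (167,120), and the scene view agrees with the bowl position. Next, over to the bowl.

>>> step_arm:
  commands:
    - {"tx": -0.018, "ty": -0.005, "tz": 0, "ax": 0, "ay": 0, "az": 0}
    - {"tx": -0.0356, "ty": -0.0101, "tz": 0, "ax": 0, "ay": 0, "az": 0}
    - {"tx": -0.0356, "ty": -0.0101, "tz": 0, "ax": 0, "ay": 0, "az": 0}
    - {"tx": -0.0356, "ty": -0.0101, "tz": 0, "ax": 0, "ay": 0, "az": 0}
    - {"tx": -0.0356, "ty": -0.0101, "tz": 0, "ax": 0, "ay": 0, "az": 0}
    - {"tx": -0.0356, "ty": -0.0101, "tz": 0, "ax": 0, "ay": 0, "az": 0}
    - {"tx": -0.0356, "ty": -0.0101, "tz": 0, "ax": 0, "ay": 0, "az": 0}
    - {"tx": -0.0356, "ty": -0.0101, "tz": 0, "ax": 0, "ay": 0, "az": 0}
    - {"tx": -0.0356, "ty": -0.0101, "tz": 0, "ax": 0, "ay": 0, "az": 0}
    - {"tx": -0.0356, "ty": -0.0101, "tz": 0, "ax": 0, "ay": 0, "az": 0}
    - {"tx": -0.018, "ty": -0.005, "tz": 0, "ax": 0, "ay": 0, "az": 0}
    - {"tx": 0, "ty": 0, "tz": 0.02, "ax": 0, "ay": 0, "az": 0}
    - {"tx": 0, "ty": 0, "tz": 0.04, "ax": 0, "ay": 0, "az": 0}
    - {"tx": 0, "ty": 0, "tz": 0.03, "ax": 0, "ay": 0, "az": 0}
    - {"tx": 0, "ty": 0, "tz": 0, "ax": 0, "ay": 0, "az": 0}
    - {"tx": 0, "ty": 0, "tz": 0, "ax": 0, "ay": 0, "az": 0}

```text
t: 14.4
position: [426.1, 349.6, 75.3]
orientation: [179.7, 0.0, -57.4]
ft_force: [0.9, 0.1, -0.6]
gripper_width: 0.188
```

Run:
```python
from h import *
go(427.5,351,30,-57.4)
s=grab('scene');x,y=map(int,proj(s,[[430,352,65]])[0])
cv2.imwrite('pics/c9.png',cv2.resize(s['color'][y-60:y+50,x-65:x+65],None,fx=5,fy=5,interpolation=cv2.INTER_CUBIC)[:,:,::-1])
```

```text
t 14.4 pos [426.1 349.6  75.3] rpy [179.72   0.   -57.41] F [ 0.9  0.1 -0.6] w 0.188
az -0.0001 tx -0.0004 ty -0.0020 tz 0.0453 len 45.4
```

View pics/c9.png

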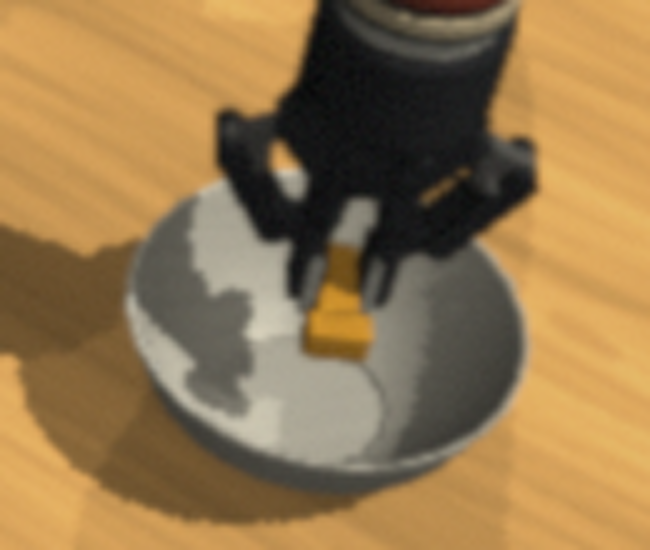

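The sprue is centred over the bowl at (340,300). Lower it in stages.

>>> step_arm:
  commands:
    - {"tx": 0, "ty": -0.002, "tz": 0.015, "ax": 0, "ay": 0, "az": 0}
    - {"tx": 0, "ty": 0, "tz": 0.015, "ax": 0, "ay": 0, "az": 0}
    - {"tx": 0, "ty": 0, "tz": 0.01, "ax": 0, "ay": 0, "az": 0}
    - {"tx": 0, "ty": 0, "tz": 0.006, "ax": 0, "ay": 0, "az": 0}
    - {"tx": 0, "ty": 0, "tz": 0, "ax": 0, "ay": 0, "az": 0}
    - {"tx": 0, "ty": 0, "tz": 0, "ax": 0, "ay": 0, "az": 0}

```text
t: 15.05
position: [429.4, 351.8, 31.2]
orientation: [180.0, 0.0, -57.4]
ft_force: [0.4, 0.1, -1.2]
gripper_width: 0.186
```

>>> step_arm:
  commands:
    - {"tx": 0, "ty": 0, "tz": 0.003, "ax": 0, "ay": 0, "az": 0}
    - {"tx": 0, "ty": 0, "tz": 0.002, "ax": 0, "ay": 0, "az": 0}
    - {"tx": 0, "ty": 0, "tz": 0, "ax": 0, "ay": 0, "az": 0}

```text
t: 15.35
position: [429.3, 351.7, 26.2]
orientation: [180.0, 0.0, -57.4]
ft_force: [0.4, 0.1, -1.7]
gripper_width: 0.187
```

>>> step_arm:
  commands:
    - {"tx": 0, "ty": 0, "tz": 0.002, "ax": 0, "ay": 0, "az": 0}
    - {"tx": 0, "ty": 0, "tz": 0.002, "ax": 0, "ay": 0, "az": 0}
    - {"tx": 0, "ty": 0, "tz": 0, "ax": 0, "ay": 0, "az": 0}

```text
t: 15.65
position: [429.1, 351.6, 22.0]
orientation: [180.0, 0.0, -57.4]
ft_force: [-0.7, 1.0, -1.7]
gripper_width: 0.189
```

>>> step_arm:
  commands:
    - {"tx": 0, "ty": 0, "tz": 0.001, "ax": 0, "ay": 0, "az": 0}
    - {"tx": 0, "ty": 0, "tz": 0.001, "ax": 0, "ay": 0, "az": 0}
    - {"tx": 0, "ty": 0, "tz": 0, "ax": 0, "ay": 0, "az": 0}

```text
t: 15.95
position: [429.3, 351.7, 20.1]
orientation: [180.0, 0.0, -57.4]
ft_force: [-0.4, -0.3, -0.1]
gripper_width: 0.187
```

The sprue is within a few mm of the bowl floor. Release and rise straight up.

>>> step_arm:
  commands:
    - {"tx": 0, "ty": 0, "tz": 0, "ax": 0, "ay": 0, "az": 0}
    - {"tx": 0, "ty": 0, "tz": 0, "ax": 0, "ay": 0, "az": 0}
    - {"tx": 0, "ty": 0, "tz": 0, "ax": 0, "ay": 0, "az": 0}
    - {"tx": 0, "ty": 0, "tz": 0, "ax": 0, "ay": 0, "az": 0}
    - {"tx": 0, "ty": 0, "tz": 0, "ax": 0, "ay": 0, "az": 0}
    - {"tx": 0, "ty": 0, "tz": -0.01, "ax": 0, "ay": 0, "az": 0}
    - {"tx": 0, "ty": 0, "tz": -0.02, "ax": 0, "ay": 0, "az": 0}
    - {"tx": 0, "ty": 0, "tz": -0.04, "ax": 0, "ay": 0, "az": 0}
    - {"tx": 0, "ty": 0, "tz": -0.04, "ax": 0, "ay": 0, "az": 0}
    - {"tx": 0, "ty": 0, "tz": -0.04, "ax": 0, "ay": 0, "az": 0}
    - {"tx": 0, "ty": 0, "tz": -0.03, "ax": 0, "ay": 0, "az": 0}
    - {"tx": 0, "ty": 0, "tz": 0, "ax": 0, "ay": 0, "az": 0}
    - {"tx": 0, "ty": 0, "tz": 0, "ax": 0, "ay": 0, "az": 0}
    - {"tx": 0, "ty": 0, "tz": 0, "ax": 0, "ay": 0, "az": 0}
  gripper: 0.035

```text
t: 17.35
position: [428.4, 351.1, 199.1]
orientation: [179.9, 0.0, -57.4]
ft_force: [0.3, -0.6, -1.0]
gripper_width: 0.407
```

Run:
```python
from h import *
grab('scene','final.png');o=arm.observe();print(o['t'],o['position'],o['ft_force'])
```

```text
17.4 [428.19585783 350.99761033 198.50998358] [ 0.02759739  0.25037311 -0.12818726]
```

View pics/final.png

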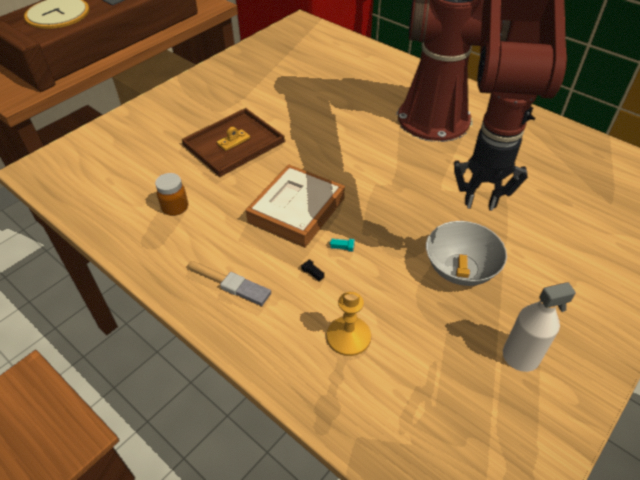

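The sprue lies in the upright bowl at (463,264) and the casting is in the tray at (234,138). The mould is empty, the bystanders are unmoved and the gripper is clear. Handing in.

```bash
python3 -c "
from plant import arm
print(arm.sign_off())"
```

```text
the job is handed in; nothing more can be done
None
```

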